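# Push a moulding home in its test fixture and latch it

### The arm

A 6-joint arm with a two-finger parallel gripper is mounted at the origin on the work surface. World frame = base frame: x ahead of the robot, y to its left, z up, the work surface at z = 0. Lengths are in m, angles in rad, forces in N, time in s.
With the tool pointing down it reaches from about 0.3 to 0.825 m from the base axis. Payload 5.4 kg.
Tool frame: the origin (TCP) lies at the very end of the fingers, on their centre line; the grasp point (between the pads) lies 19 mm behind it; z points along the fingers, y is the direction in which the jaws open and shut (so a half turn about z gives the same grasp; the last joint's range is limited). The gripper opens to 92 mm and grips with 3 to 60 N. Pads are 20 mm wide; open, the fingers measure 128 mm over their backs; the gripper's body (75 mm by 189 mm) begins 69 mm behind the grasp point.
Start: joints at [1.083, 0.158, 1.597, -0, 1.386, -0.21], TCP at [0.158, 0.553, 0.215] pointing down, gripper open.
Joint ranges: [-2.91, 2.91], [-0.94, 2.29], [0.18, 2.7], [-1.29, 4.43], [0.17, 2.64], [-3, 3]. Speed limits (rad/s): [2.57, 2.57, 3.14, 3.14, 3.14, 3.14].

### API

Orientations are given as a unit quaternion [w, x, y, z].
In Python, from workcell import read_state, get_image, finish_job, recognise, spot_point gives the robot as it stands.
- The arm moves only by the tool jog_arm, never from a script. Its argument "series" is a list of rows, each a list of 7 numbers: the opening, from -1 (shut) to 1 (fully open), then the shift along the tool's x, y, z in mm, then the turn, a rotation vector about the tool's x, y, z in rad. In form: [[jaw, dx, dy, dz, rx, ry, rz], ...]. A call has exactly 10 rows; each row is the pose to reach, as a shift and turn from the pose measured when the call began, along the tool's axes at that moment; what a row does not reach only later rows make up. A row lasts 1/8 s, in which the tool goes at most 62.5 mm and 10.7 degrees, less where a joint would pass 70% of its speed; a pose out of reach is approached as far as the arm can. A call with a gripper value outside its range is refused whole. The fingers move at their own pace and stop on an object; "squeeze" is the grip in N (left out, the last holds). Time passes only in rows, so rows that repeat a pose let the fingers close, or fill a call up. It gives the time, the measured TCP pose, the force and the opening at its end, in the units of the state.
- read_state(): the state, without advancing time (a new reading comes with each control period).
- get_image(name): name is "scene" or "top" or "wrist"; returns a dict with "pixels" (420x560x3 uint8, red, green, blue), "mtx" (3x3 intrinsics, pixels), "xyz" and "attitude" of the camera in the world. Camera axes: x right, y down, z forward; pixel columns grow to the right and rows downward; lengths in m; the calibration is good to about 2 mm. The wrist camera is an equidistant fisheye: a pixel r from the principal point sees the ray r / f radians off the axis. A picture is of the moment at which its call begins. There is no depth.
- finish_job(): hands the job in, once; it reports no verdict.
Trained networks look in a picture, given as the dict that the camera call returned (one of the last four; its "shot" number tells which), for a name from the list of things; names that differ only in an ending like _2 or _b are one class to them, and where a whole thing is asked for, a point or a joint stands for the part that bears it (a point fixed in the world has none). Each returns a list of dicts, best first, with "confidence" (0 to 1); they miss things now and then, are a little off and sometimes report something else, mostly with a low value. They report only what shows in the picture. A call takes as long as a camera call. They do not tell look-alikes from the thing itself.
- recognise(name, picture): "centre" ([x, y, z] in m, in world coordinates, good to about 4 mm: the middle of the surface that is visible of it).
- spot_point(name, picture): "centre" ([x, y, z] in m, in world coordinates, good to about 4 mm: a listed point, or the origin of a listed thing).
The state is a dict: "clock": time; "qpos": joint angles; "joint_vel": joint speeds; "joint_efforts": joint torques, N m; "eef_pos": TCP position; "tool_rot": TCP orientation; "wrist_force": force on the tool from outside, world axes, zero at the start; "torque": the same for the moment, N m; "gripper_width": opening from 0.0 (shut) to 1.0 (fully open).
Only numpy, scipy, OpenCV 4.12 (cv2) and the standard library are available. Lean on these libraries where they do the work, as an engineer would, in place of code of your own. Each camera call takes 0.05 s, during which the arm holds its last target.

### The job

One of the two metal fixtures on the bench holds a white moulding. With the fingertips, without picking it up, push that moulding along its channel until it is fully home against the end stop, then flip that fixture's latch lever over until it snaps down and traps the moulding. Leave the empty fixture's latch open and everything else on the bench where it stands, and finish clear of everything.

Things in the scene. Friction and masses are not known exactly. Their poses are not given: they have to be found in the camera images.
- moulding: loose white moulded block, 50 mm long (x) x 40 wide (y) x 34 high, 80 to 160 g, with a 20 mm wide groove across its top (14 mm deep) between a 12 mm ridge at its -x end and an 18 mm ridge at its +x end. Origin: centre of its underside; lies in the channel of the loaded fixture with its axes along the fixture's, 30 to 50 mm short of the end stop
- fixture: the loaded fixture, fixed: plate 185 x 74 x 10 mm (x -100 to +85), two side rails along x, 43 mm apart inside, tops at z 18 mm, and an end stop with its face at x +40 mm, top z 40 mm. Origin: on the bench, mid-channel; +x runs along the channel to the stop, roughly away from the robot. The moulding slides on the plate; when home its origin is at x +15, y 0, z 10 mm
- latch (a joint): latch lever of the loaded fixture, rad: 0 = open (handle leans toward the fixture's +x), 1.4 = latched (handle leans toward -x, toe down). Over-centre spring, stable only at the two ends: resists with about 3 to 4 N at the grip up to dead centre (0.7, handle upright), then snaps over by itself
- latch_tip (a point): point on the latch handle of the loaded fixture, 68 mm from the pivot, centre of the rounded end of the black grip (20 mm diameter, from 32 to 78 mm from the pivot). In the fixture's frame, y = 0: open x +102, z 114 mm; upright x +58, z 130 mm; latched x +14, z 114 mm
- latch_pivot (a point): pivot of the loaded fixture's latch, at x +58, y 0, z 62 mm in its frame, axis along y, between two cheeks (x +48 to +74, top z 74 mm). The lever has a handle and an arm with a toe that drops into the moulding's groove; if the moulding is over 3 mm short it cannot. The open arm stands over x +10 to +60, below z 115 mm
- spare_fixture: the second fixture, empty, exactly like the loaded one (same frame); the two stand side by side in either order
- spare_latch (a joint): latch lever of the empty fixture, rad: 0 = open (handle leans toward the fixture's +x), 1.4 = latched (handle leans toward -x, toe down). Over-centre spring, stable only at the two ends: resists with about 3 to 4 N at the grip up to dead centre (0.7, handle upright), then snaps over by itself. Leave it open
- spare_latch_tip (a point): point on the latch handle of the empty fixture, 68 mm from the pivot, centre of the rounded end of the black grip (20 mm diameter, from 32 to 78 mm from the pivot). In the fixture's frame, y = 0: open x +102, z 114 mm; upright x +58, z 130 mm; latched x +14, z 114 mm
- cap_a: loose blue screw cap, 38 mm diameter, 22 high, standing between the fixtures; origin under its centre. Leave alone
- cap_b: a second such cap, further from the robot. Leave alone
- bowl: loose white plastic bowl, 70 mm across, 45 high; origin under its centre. Leave alone
- bottle: loose white bottle with a blue cap, 56 mm diameter, 100 high; origin under its centre. Leave alone
- screwdriver: loose screwdriver lying on the bench; origin near its middle. Leave alone
- jar: loose translucent whitish jar with a white lid, 60 mm diameter, 60 high; origin under its centre. Leave alone
Things that resemble listed ones, but are neither listed nor needed, are in the scene too. What is shaped like the fixture but green is not meant.

How it is judged:
By the outcome, as a careful person would: the job done as asked, in the order asked, and still so for the second after the job is handed in, with the robot touching nothing.
It also fails if it takes over 48 s, if anything falls off the work surface, if the arm or the gripper's body presses on something with over 40 N, if the wrist force passes 120 N, or if a joint passes its speed limit or range.

## Working session

There is one attempt and no reset: what is moved stays moved. The work goes in short steps, Python scripts to look and compute and a tool call to move; the robot and the scene stay as the last step left them, time stands still between calls to the robot, and variables do not carry over. Pictures are saved under pics/ and viewed, and the job is handed in when it is done.

Besides the shell and the picture viewer there is one more tool, called after "Request:" as name(argument=value, ...), one argument or row to a line, values as JSON. jog_arm: Moves the arm, as the interface text tells. Its arguments: {"type":"object","properties":{"series":{"type":"array","items":{"type":"array","items":{"type":"number"}}},"squeeze":{"type":"number"}},"required":["series"]}

```bash
mkdir -p pics
cat > h.py <<'E'
import cv2, numpy as np
from workcell import *
def save(im,n): cv2.imwrite(f'pics/{n}.png',im['pixels'][:,:,::-1])
E
python3 - <<'E'
from h import *
s=read_state(); print(s)
for n in ['scene','top']:
    im=get_image(n); save(im,n+'0'); print(n,im['xyz'],im['attitude'],im['mtx'])
    for o in ['moulding','fixture','latch_tip','latch_pivot','cap_a','bowl','bottle','screwdriver','jar']:
        print(o,[(np.round(d['centre'],3).tolist(),round(d['confidence'],2)) for d in spot_point(o,im)])
E
```

```text
{'clock': 0.0, 'qpos': array([ 1.08290667e+00,  1.59047985e-01,  1.59823248e+00, -1.65426786e-05,
        1.38620725e+00, -2.10108221e-01]), 'joint_vel': array([ 0.00027557,  0.00034376, -0.00081234,  0.00042739,  0.00131218,
        0.00062851]), 'joint_efforts': array([-1.29004409e-03, -3.85582030e+01, -3.22102189e+01,  6.98539498e-02,
        3.78685584e-02, -1.20664345e-04]), 'eef_pos': array([0.15740455, 0.55237742, 0.21361941]), 'tool_rot': array([-3.16374935e-04,  1.38443025e-01,  9.90369947e-01, -8.93187088e-04]), 'wrist_force': array([ 0.1922201, -0.1282289, -0.4830281]), 'torque': array([ 0.03526682, -0.00397171, -0.00065457]), 'gripper_width': 1.0009219644292398}
scene [ 1.68057306 -0.13235225  1.0613816 ] [-0.31525503  0.67959398  0.59940356 -0.28192492] [[515.77632745   0.         285.75189863]
 [  0.         515.77632745 200.19500489]
 [  0.           0.           1.        ]]
moulding [([0.465, 0.207, 0.011], 0.69)]
fixture [([0.242, 0.405, -0.005], 0.72), ([0.493, 0.202, 0.001], 0.71), ([0.321, -0.199, -0.002], 0.65), ([0.478, -0.35, 0.0], 0.65)]
latch_tip [([0.596, 0
[... 692 characters left out ...]
 206.99666032]
 [  0.           0.           1.        ]]
moulding [([0.464, 0.21, 0.012], 0.72)]
fixture [([0.496, 0.197, -0.003], 0.93), ([0.244, 0.404, -0.005], 0.83), ([0.317, -0.195, 0.001], 0.73)]
latch_tip [([0.412, -0.245, 0.115], 0.67), ([0.333, 0.356, 0.114], 0.62), ([0.592, 0.173, 0.116], 0.57), ([0.578, -0.154, 0.002], 0.57)]
latch_pivot [([0.37, -0.224, 0.066], 0.87), ([0.553, 0.18, 0.059], 0.71), ([0.478, -0.351, 0.003], 0.62), ([0.296, 0.377, 0.066], 0.6)]
cap_a [([0.452, -0.004, 0.0], 0.7), ([0.557, 0.006, 0.002], 0.52)]
bowl [([0.48, -0.35, 0.003], 0.63)]
bottle [([0.567, 0.357, 0.001], 0.65)]
screwdriver [([0.601, -0.376, -0.003], 0.75)]
jar [([0.807, -0.018, 0.001], 0.78)]
```

View pics/scene0.png

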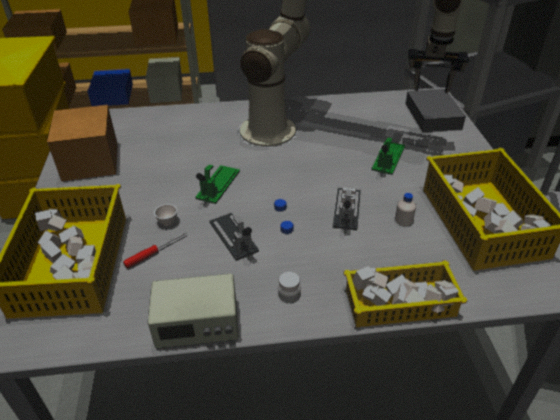

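View pics/top0.png

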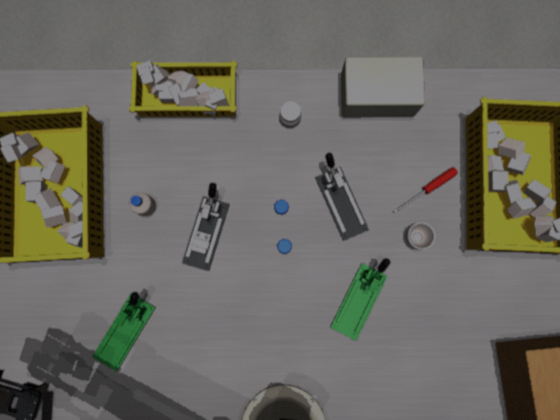

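The top view shows the loaded fixture at about (205,235), with the white moulding at (201,242). The empty grey fixture is at (340,200), and the other two fixtures are green look-alikes. I'll refine the yaw next.

Run:
```python
from h import *
im=get_image('top')
p=im['pixels'][170:290,150:260,::-1]
cv2.imwrite('pics/crop0.png',cv2.resize(p,None,fx=5,fy=5,interpolation=cv2.INTER_CUBIC))
from scipy.spatial.transform import Rotation as R
w=np.array(im['attitude']);Rm=R.from_quat([w[1],w[2],w[3],w[0]]).as_matrix()
def px2w(u,v,z):
    d=Rm@np.linalg.inv(im['mtx'])@np.array([u,v,1]); return im['xyz']+d*(z-im['xyz'][2])/d[2]
hsv=cv2.cvtColor(im['pixels'],cv2.COLOR_RGB2HSV)
m=((hsv[...,2]<75)).astype(np.uint8); mm=np.zeros_like(m); mm[190:275,175:235]=m[190:275,175:235]
ct,_=cv2.findContours(mm,cv2.RETR_EXTERNAL,cv2.CHAIN_APPROX_NONE)
c=max(ct,key=cv2.contourArea); r=cv2.minAreaRect(c); print(r)
for b in cv2.boxPoints(r): print(b,px2w(*b,0.012))
acc={}
for k in range(3):
    im=get_image(['top','scene','top'][k])
    for o in ['moulding','fixture','latch_tip','latch_pivot']:
        for f in (recognise,spot_point):
          for d in f(o,im):
            c=d['centre']
            if .4<c[0]<.65 and .12<c[1]<.25: print(o,f.__name__,np.round(c,4),round(d['confidence'],2))
```

```text
((207.0142364501953, 228.75445556640625), (27.799230575561523, 79.34114837646484), 17.35402488708496)
[181.9146  262.47333] [0.41325786 0.26265608 0.012     ]
[205.58006 186.74377] [0.6128448  0.20520801 0.012     ]
[232.11388 195.03558] [0.59041361 0.13455298 0.012     ]
[208.44841 270.76514] [0.39184391 0.19338663 0.012     ]
moulding call [0.4643 0.2097 0.043 ] 0.81
moulding call [0.4623 0.2119 0.0131] 0.84
fixture call [0.5099 0.1881 0.0116] 0.95
fixture call [ 0.4956  0.1972 -0.0026] 0.72
latch_tip call [0.5583 0.1787 0.108 ] 0.49
latch_tip call [0.5925 0.1738 0.1175] 0.74
latch_pivot call [0.5104 0.1878 0.0067] 0.72
moulding call [0.4758 0.2107 0.0408] 0.53
moulding call [0.4618 0.2132 0.0074] 0.54
fixture call [0.5459 0.1853 0.0165] 0.72
latch_tip call [0.5976 0.1759 0.1139] 0.42
latch_pivot call [0.5489 0.1865 0.0164] 0.98
moulding call [0.465  0.2109 0.0446] 0.7
moulding call [0.4645 0.2116 0.0084] 0.62
moulding call [0.4991 0.1992 0.0028] 0.33
fixture call [0.508  0.1887 0.0102] 0.75
fixture call [ 0.4978  0.1965 -0.001 ] 0.8
latch_tip call [0.5604 0.1789 0.1092] 0.62
latch_tip call [0.594  0.1719 0.1151] 0.79
latch_pivot call [0.5086 0.1896 0.0082] 0.62
latch_pivot call [0.5521 0.1868 0.0606] 0.94
```

View pics/crop0.png

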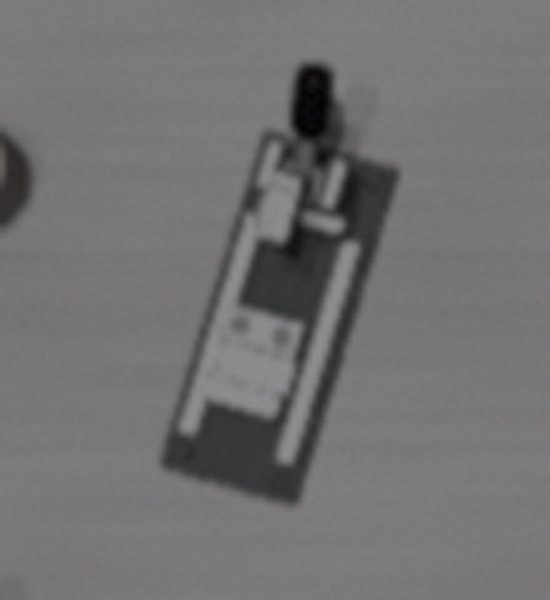

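The crop shows the plate corners at about (162,462), (298,503), (398,172) and (267,130). The moulding sits mid-channel, its top running from y≈305 to y≈415.

```bash
cat >> h.py <<'E'
from scipy.spatial.transform import Rotation as R
def q2R(w): return R.from_quat([w[1],w[2],w[3],w[0]])
def px2w(im,u,v,z):
    d=q2R(im['attitude']).as_matrix()@np.linalg.inv(im['mtx'])@np.array([u,v,1]); return im['xyz']+d*(z-im['xyz'][2])/d[2]
E
python3 - <<'E'
from h import *
im=get_image('top')
f=np.array([[-100,37],[-100,-37],[85,-37],[85,37]])/1000
W=np.array([px2w(im,150+(x+.5)/5-.5,170+(y+.5)/5-.5,.010)[:2] for x,y in [(162,462),(298,503),(398,172),(267,130)]])
print(W, np.linalg.norm(W-np.roll(W,1,0),axis=1))
fc=f.mean(0);wc=W.mean(0);H=(f-fc).T@(W-wc)
yaw=np.arctan2(H[0,1]-H[1,0],H[0,0]+H[1,1]);c,s=np.cos(yaw),np.sin(yaw);M=np.array([[c,-s],[s,c]])
o=wc-M@fc;print('yaw',yaw,'o',o,'pivot',o+M@[.058,0],'tip',o+M@[.102,0],'resid',(W-o-f@M.T)*1000)
for x,y in [(215,405),(275,418),(240,310),(305,322)]:
    p=px2w(im,150+x/5-.4,170+y/5-.4,.044)[:2]; print('mould top corner in fix',M.T@(p-o)*1000)
print(M.T@(np.array([.4633,.2110])-o))
E
```

```text
[[0.41454806 0.26285961]
 [0.3933287  0.19175094]
 [0.56675403 0.14215606]
 [0.58938475 0.21187565]] [0.18211874 0.07420717 0.18037737 0.07330055]
yaw -0.28405031765684596 o [0.49820335 0.20005872] pivot [0.55387918 0.18380446] tip [0.59611603 0.17147364] resid [[ 1.96843265 -0.74104787]
 [ 1.4872779  -0.81503165]
 [-2.67411752  1.43558858]
 [-0.78159304  0.12049094]]
mould top corner in fix [-62.25239172  13.05191637]
mould top corner in fix [-60.02914528 -18.18364543]
mould top corner in fix [-12.57169987  15.44790823]
mould top corner in fix [ -9.18018233 -18.26014311]
[-0.03657096  0.00072132]
```

```bash
cat >> h.py <<'E'
O=np.array([.498,.200,0]); YAW=-.284
Fr=R.from_euler('z',YAW)
def fix(p): return Fr.inv().apply(np.array(p)-O)*1000
def plan(xf,yf,zf,tilt=0):
    s=read_state(); Rt=q2R(s['tool_rot'])
    base=R.from_matrix(Fr.as_matrix()@np.array([[-1,0,0],[0,1,0],[0,0,-1.]]))
    tgt=base*R.from_rotvec([0,-tilt,0])
    d=Rt.inv().apply(O+Fr.apply(np.array([xf,yf,zf])/1000)-s['eef_pos'])*1000
    print('now fix',np.round(fix(s['eef_pos']),1),'move',np.round(d,1),'turn',np.round((Rt.inv()*tgt).as_rotvec(),3),'F',np.round(Fr.inv().apply(s['wrist_force']),1),'w',s['gripper_width'],'t',s['clock'])
E
python3 -c "
from h import *
plan(-95,0,190,.3)"
```

```text
now fix [-425.6  243.4  214.6] move [-329.1 -245.5   24.6] turn [ 0.001 -0.3    0.006] F [ 0.1 -0.1  0.1] w 0.9978570040303747 t 2.45
```

Request:
jog_arm(
  series=[
    [-1, -45, -34, 0, 0, -0.03, 0],
    [-1, -90, -68, 0, 0, -0.07, 0],
    [-1, -135, -102, 0, 0, -0.11, 0],
    [-1, -180, -136, 0, 0, -0.15, 0],
    [-1, -225, -170, 5, 0, -0.2, 0],
    [-1, -270, -204, 10, 0, -0.25, 0.003],
    [-1, -310, -235, 18, 0, -0.3, 0.006],
    [-1, -329, -245, 25, 0, -0.3, 0.006],
    [-1, -329, -245, 25, 0, -0.3, 0.006],
    [-1, -329, -245, 25, 0, -0.3, 0.006],
  ],
  squeeze=20,
)

```text
clock: 3.7
eef_pos: [0.4067, 0.2276, 0.1899]
tool_rot: [0.148, 0.14, 0.979, -0.02]
wrist_force: [0.6, 0.4, 0.0]
gripper_width: 0.003
```

Run:
```python
from h import *
plan(-95,0,26,.3)
im=get_image('wrist'); save(im,'w1'); print(im['xyz'],im['attitude'],im['mtx'])
for o in ['moulding','fixture','latch_pivot','latch_tip']:
    print(o,[(np.round(fix(d['centre']),1).tolist(),round(d['confidence'],2)) for d in spot_point(o,im)])
```

```text
now fix [-95.4   0.9 189.9] move [ 48.1  -1.1 156.7] turn [ 0.001 -0.     0.   ] F [0.5 0.5 0. ] w 0.00303628984910029 t 3.7
[0.28592685 0.26301308 0.32796545] [0.23077888 0.7657804  0.57443334 0.17420627] [[325.1922621    0.         277.40845156]
 [  0.         325.1922621  207.59353786]
 [  0.           0.           1.        ]]
moulding [([-33.4, 3.0, 5.8], 0.63), ([135.8, -536.3, -2.4], 0.23)]
fixture []
latch_pivot [([-244.7, 108.4, 57.4], 0.93)]
latch_tip [([-203.8, 99.4, 112.5], 0.78)]
```

View pics/w1.png

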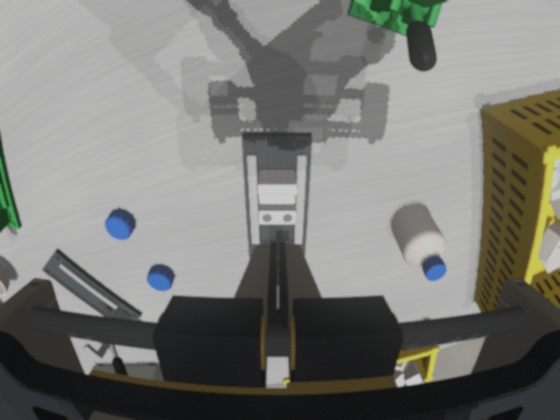

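Run:
```python
from h import *
im=get_image('wrist')
cv2.imwrite('pics/w1c.png',cv2.resize(im['pixels'][120:250,220:340,::-1],None,fx=5,fy=5,interpolation=cv2.INTER_CUBIC))
def fe(u,v,z):
    K=im['mtx'];x=np.array([u-K[0,2],v-K[1,2]]);r=np.hypot(*x);t=r/K[0,0]
    d=q2R(im['attitude']).apply([x[0]/r*np.sin(t),x[1]/r*np.sin(t),np.cos(t)])
    return fix(im['xyz']+d*(z-im['xyz'][2])/d[2])
for n,u,v,z in [('plateL',243,134,.01),('plateR',311,134,.01),('m170',277.5,170,.01),('m170t',277.5,170,.044),('m182',277.5,182,.044),('railL',253,180,.018),('railR',302,180,.018)]: print(n,fe(u,v,z).round(1))
```

```text
plateL [-101.7  -34.    10. ]
plateR [-101.8   36.7   10. ]
m170 [-59.4   2.   10. ]
m170t [-76.7   1.9  44. ]
m182 [-63.2   1.9  44. ]
railL [-51.3 -24.7  18. ]
railR [-51.3  28.6  18. ]
```

View pics/w1c.png

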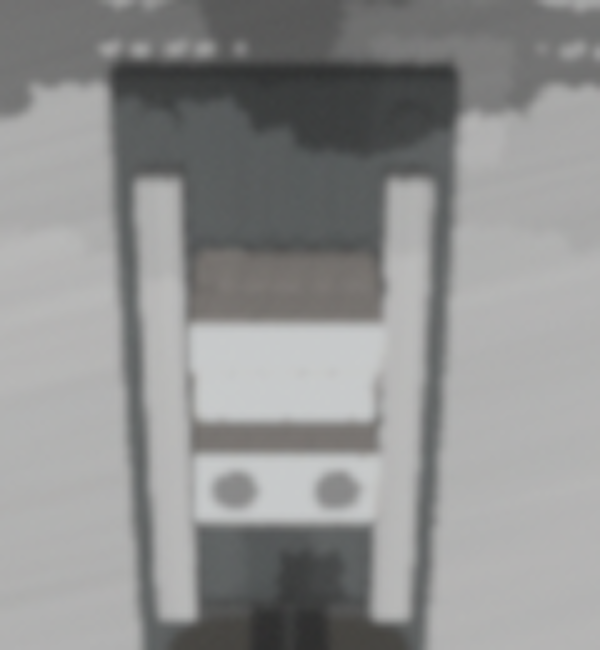

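The wrist view shows the moulding centred between the rails, with its -x face at x≈-60 and the fingers aligned with the channel. I'll descend behind it.

Request:
jog_arm(
  series=[
    [-1, 12, 0, 40, 0, 0, 0],
    [-1, 25, 0, 80, 0, 0, 0],
    [-1, 37, 0, 120, 0, 0, 0],
    [-1, 44, 0.5, 145, 0, 0, 0],
    [-1, 48, 0.5, 157, 0, 0, 0],
    [-1, 48, 0.5, 157, 0, 0, 0],
    [-1, 48, 0.5, 157, 0, 0, 0],
    [-1, 48, 0.5, 157, 0, 0, 0],
    [-1, 48, 0.5, 157, 0, 0, 0],
    [-1, 48, 0.5, 157, 0, 0, 0],
  ],
)

```text
clock: 5.25
eef_pos: [0.4076, 0.2282, 0.0259]
tool_rot: [0.148, 0.139, 0.979, -0.02]
wrist_force: [0.5, 0.5, -0.4]
gripper_width: 0.003
```

Run:
```python
from h import *
plan(-60,1.5,26,.3);plan(-28,1.5,26,.3);plan(-20,1.5,26,.3)
```

```text
now fix [-94.6   1.8  25.9] move [-33.1  -0.3  10.2] turn [0.002 0.001 0.001] F [ 0.4  0.6 -0.4] w 0.0026916675350328076 t 5.25
now fix [-94.6   1.8  25.9] move [-63.7  -0.4  19.7] turn [0.002 0.001 0.001] F [ 0.4  0.6 -0.4] w 0.0026916675350328076 t 5.25
now fix [-94.6   1.8  25.9] move [-71.3  -0.4  22.1] turn [0.002 0.001 0.001] F [ 0.4  0.6 -0.4] w 0.0026916675350328076 t 5.25
```

Request:
jog_arm(
  series=[
    [-1, -10, 0, 3.1, 0, 0, 0],
    [-1, -19, 0, 5.9, 0, 0, 0],
    [-1, -26, 0, 8, 0, 0, 0],
    [-1, -32, 0, 9.9, 0, 0, 0],
    [-1, -38, 0, 11.7, 0, 0, 0],
    [-1, -44, 0, 13.6, 0, 0, 0],
    [-1, -50, 0, 15.4, 0, 0, 0],
    [-1, -56, 0, 17.3, 0, 0, 0],
    [-1, -60, 0, 18.5, 0, 0, 0],
    [-1, -62, 0, 19.1, 0, 0, 0],
  ],
)

```text
clock: 6.5
eef_pos: [0.4701, 0.21, 0.026]
tool_rot: [0.148, 0.139, 0.979, -0.02]
wrist_force: [-0.3, 0.8, 1.1]
gripper_width: 0.003
```

Run:
```python
from h import *
plan(-20,1.5,26,.3)
im=get_image('top'); cv2.imwrite('pics/t2.png',cv2.resize(im['pixels'][170:290,150:260,::-1],None,fx=5,fy=5,interpolation=cv2.INTER_CUBIC))
im=get_image('wrist'); save(im,'w2')
```

```text
now fix [-29.6   1.8  26. ] move [-9.1 -0.3  2.8] turn [0.002 0.001 0.001] F [-0.6  0.7  1.1] w 0.0033650462054394745 t 6.5
```

View pics/w2.png

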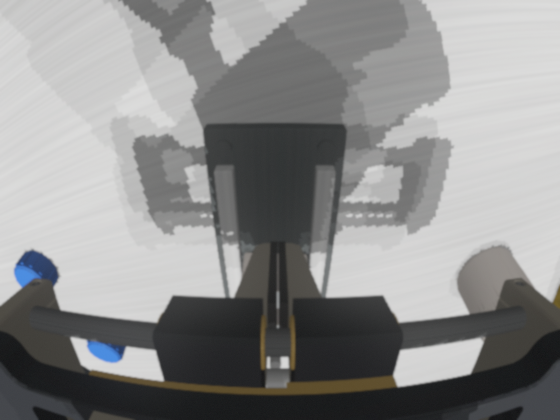

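The view is nearly covered by the gripper, but the moulding is in front of the fingers. I'll keep pushing slowly and watch the force.

Request:
jog_arm(
  series=[
    [-1, -1.5, 0, 0.5, 0, 0, 0],
    [-1, -3, 0, 0.9, 0, 0, 0],
    [-1, -4, 0, 1.2, 0, 0, 0],
    [-1, -5, 0, 1.5, 0, 0, 0],
    [-1, -6, 0, 1.9, 0, 0, 0],
    [-1, -7, 0, 2.2, 0, 0, 0],
    [-1, -8, 0, 2.5, 0, 0, 0],
    [-1, -8.5, 0, 2.6, 0, 0, 0],
    [-1, -9, 0, 2.8, 0, 0, 0],
    [-1, -9, 0, 2.8, 0, 0, 0],
  ],
)

```text
clock: 7.85
eef_pos: [0.4787, 0.2075, 0.0259]
tool_rot: [0.148, 0.139, 0.979, -0.021]
wrist_force: [-4.4, 0.6, 3.1]
gripper_width: 0.003
```

Run:
```python
from h import *
plan(-18,1.5,26,.3)
```

```text
now fix [-20.7   1.8  25.9] move [-2.6 -0.3  0.7] turn [ 0.001 -0.     0.001] F [-4.4 -0.6  3.1] w 0.0032671162349260305 t 7.85
```

Request:
jog_arm(
  series=[
    [-1, -0.5, 0, 0.1, 0, 0, 0],
    [-1, -1, 0, 0.3, 0, 0, 0],
    [-1, -1.5, 0, 0.4, 0, 0, 0],
    [-1, -2, 0, 0.6, 0, 0, 0],
    [-1, -2, 0, 0.6, 0, 0, 0],
    [-1, -2, 0, 0.6, 0, 0, 0],
    [-1, -2, 0, 0.6, 0, 0, 0],
    [-1, -2, 0, 0.6, 0, 0, 0],
    [-1, -2, 0, 0.6, 0, 0, 0],
    [-1, -2, 0, 0.6, 0, 0, 0],
  ],
)

```text
clock: 9.1
eef_pos: [0.479, 0.2071, 0.0253]
tool_rot: [0.146, 0.14, 0.979, -0.021]
wrist_force: [-10.3, 2.4, 6.6]
gripper_width: 0.006
```

Run:
```python
from h import *
plan(-18,1.5,26,.3)
```

```text
now fix [-20.3   1.5  25.3] move [-2.4  0.  -0. ] turn [ 0.    -0.003  0.001] F [-10.5  -0.6   6.6] w 0.005840784089740681 t 9.1
```

Request:
jog_arm(
  series=[
    [-1, 10, 0, -3, 0, 0, 0],
    [-1, 35, 0, -11, 0, 0, 0],
    [-1, 57, 0, -18, 0, 0, 0],
    [-1, 45, 0, -55, 0, 0, 0],
    [-1, 30, 0, -105, 0, 0, 0],
    [-1, 10, 0, -172, 0, 0, 0],
    [-1, 10, 0, -172, 0, 0, 0],
    [-1, 10, 0, -172, 0, 0, 0],
    [-1, 10, 0, -172, 0, 0, 0],
    [-1, 10, 0, -172, 0, 0, 0],
  ],
)

```text
clock: 10.35
eef_pos: [0.4205, 0.2234, 0.1849]
tool_rot: [0.145, 0.14, 0.979, -0.022]
wrist_force: [-0.7, 0.2, 0.2]
gripper_width: 0.002
```

Run:
```python
from h import *
plan(150,1.5,190,0)
im=get_image('wrist'); save(im,'w3')
cv2.imwrite('pics/w3c.png',cv2.resize(im['pixels'][120:250,220:340,::-1],None,fx=5,fy=5,interpolation=cv2.INTER_CUBIC))
```

```text
now fix [-80.9   0.7 184.9] move [-222.5    0.6   62. ] turn [-0.002  0.294  0.001] F [-0.7 -0.   0.2] w 0.0023570187986932216 t 10.35
```

View pics/w3c.png

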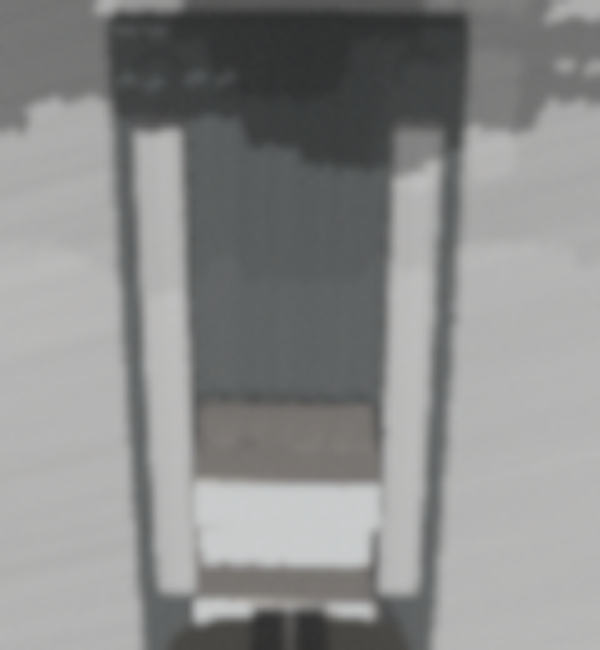

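The moulding has moved down the channel and lies straight. Next I'll measure the gap and go over the lever.

Request:
jog_arm(
  series=[
    [-1, -38, 0, 8, 0, 0.0, 0],
    [-1, -76, 0, 18, 0, 0.05, 0],
    [-1, -114, 0, 30, 0, 0.12, 0],
    [-1, -152, 0, 42, 0, 0.18, 0],
    [-1, -190, 0, 53, 0, 0.24, 0],
    [-1, -222, 0.5, 62, 0, 0.294, 0],
    [-1, -222, 0.5, 62, 0, 0.294, 0],
    [-1, -222, 0.5, 62, 0, 0.294, 0],
    [-1, -222, 0.5, 62, 0, 0.294, 0],
    [-1, -222, 0.5, 62, 0, 0.294, 0],
  ],
)

```text
clock: 11.65
eef_pos: [0.6414, 0.1602, 0.1909]
tool_rot: [0.0, 0.141, 0.99, -0.001]
wrist_force: [-0.4, 0.1, 0.6]
gripper_width: 0.001
```

Run:
```python
from h import *
plan(150,1.5,106,0)
im=get_image('wrist'); save(im,'w4')
for o in ['latch_tip','moulding','latch_pivot']:
    print(o,[(np.round(fix(d['centre']),1).tolist(),round(d['confidence'],2)) for d in spot_point(o,im)])
def fe(u,v,z):
    K=im['mtx'];x=np.array([u-K[0,2],v-K[1,2]]);r=np.hypot(*x);t=r/K[0,0]
    d=q2R(im['attitude']).apply([x[0]/r*np.sin(t),x[1]/r*np.sin(t),np.cos(t)])
    return fix(im['xyz']+d*(z-im['xyz'][2])/d[2])
```

```text
now fix [148.8   2.  190.9] move [-1.1 -0.3 84.9] turn [-0.001  0.001  0.002] F [-0.4  0.   0.6] w 0.000848838338798778 t 11.65
latch_tip [([100.3, 3.2, 113.8], 0.65)]
moulding [([15.7, 0.2, 7.6], 0.69)]
latch_pivot [([56.2, 1.3, 58.7], 0.95)]
```

View pics/w4.png

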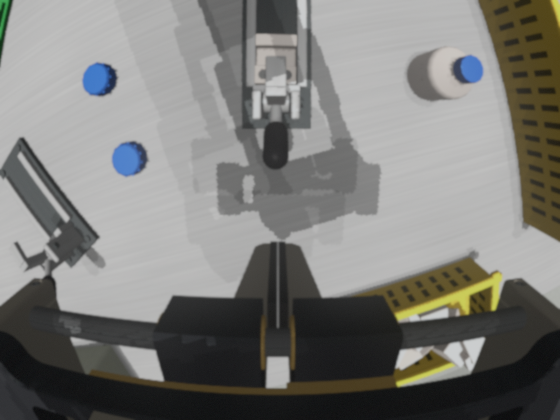

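The view shows the handle at (276,150), straight ahead of the fingers. The caps, spare fixture and bottle are well clear. I'll descend beyond the handle.

Request:
jog_arm(
  series=[
    [-1, 0, 0, 30, 0, 0, 0],
    [-1, 0, 0, 60, 0, 0, 0],
    [-1, 0, 0, 85, 0, 0, 0],
    [-1, -6, 0, 85, 0, 0, 0],
    [-1, -12, 0, 85, 0, 0, 0],
    [-1, -18, 0, 85, 0, 0, 0],
    [-1, -26, 0, 85, 0, 0, 0],
    [-1, -34, 0, 85, 0, 0, 0],
    [-1, -42, 0, 85, 0, 0, 0],
    [-1, -48, 0, 85, 0, 0, 0],
  ],
)

```text
clock: 13.1
eef_pos: [0.6885, 0.146, 0.1056]
tool_rot: [0.0, 0.141, 0.99, -0.001]
wrist_force: [0.1, 0.1, -0.7]
gripper_width: 0.005
```

Run:
```python
from h import *
plan(55,1.5,106,0)
```

```text
now fix [198.    1.6 105.6] move [ 1.43e+02  1.00e-01 -5.00e-01] turn [-0.002  0.001  0.001] F [ 0.1  0.1 -0.7] w 0.0045819709101251604 t 13.1
```

I had the sign wrong: tool +x is fixture -x, so I moved away from the handle. Nothing was touched. Now I'll push the right way.

Request:
jog_arm(
  series=[
    [-1, 20, 0, 0, 0, 0, 0],
    [-1, 45, 0, 0, 0, 0, 0],
    [-1, 60, 0, 0, 0, 0, 0],
    [-1, 70, 0, 0, 0, 0, 0],
    [-1, 80, 0, 0, 0, 0, 0],
    [-1, 89, 0, 0, 0, 0, 0],
    [-1, 98, 0, 0, 0, 0, 0],
    [-1, 106, 0, 0, 0, 0, 0],
    [-1, 113, 0, 0, 0, 0, 0],
    [-1, 118, 0, 0, 0, 0, 0],
  ],
)

```text
clock: 14.35
eef_pos: [0.5739, 0.1792, 0.1047]
tool_rot: [-0.001, 0.141, 0.99, -0.001]
wrist_force: [-0.1, 0.8, 0.4]
gripper_width: 0.009
```

Run:
```python
from h import *
plan(55,1.5,106,0)
im=get_image('top'); cv2.imwrite('pics/t5.png',cv2.resize(im['pixels'][150:290,130:260,::-1],None,fx=4,fy=4,interpolation=cv2.INTER_CUBIC))
im=get_image('scene'); cv2.imwrite('pics/s5.png',cv2.resize(im['pixels'][140:290,290:430,::-1],None,fx=4,fy=4,interpolation=cv2.INTER_CUBIC))
```

```text
now fix [ 78.7   1.3 104.7] move [23.7  0.3 -1.3] turn [-0.002 -0.001  0.001] F [-0.3  0.7  0.4] w 0.008699310696257933 t 14.35
```

View pics/s5.png

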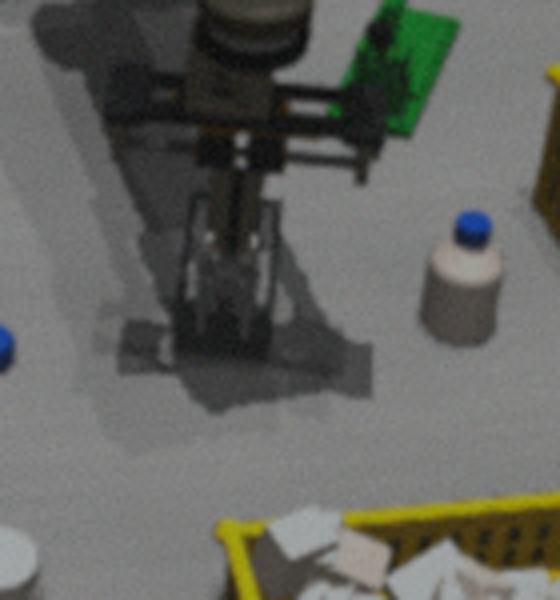

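The gripper hides the handle. With no force at dead centre it may already have snapped over. I'll push a bit further to be sure, then lift.

Request:
jog_arm(
  series=[
    [-1, 6, 0, 0, 0, 0, 0],
    [-1, 12, 0, 0, 0, 0, 0],
    [-1, 18, 0, 0, 0, 0, 0],
    [-1, 24, 0, 0, 0, 0, 0],
    [-1, 24, 0, 0, 0, 0, 0],
    [-1, 22, 0, 0, 0, 0, 0],
    [-1, 0, 0, -3, 0, 0, 0],
    [-1, -30, 0, -40, 0, 0, 0],
    [-1, -60, 0, -85, 0, 0, 0],
    [-1, -60, 0, -85, 0, 0, 0],
  ],
)

```text
clock: 15.7
eef_pos: [0.6362, 0.1618, 0.1945]
tool_rot: [0.004, 0.142, 0.99, -0.0]
wrist_force: [1.0, 0.3, 0.2]
gripper_width: 0.005
```

Run:
```python
from h import *
plan(150,1.5,190,0)
im=get_image('wrist'); save(im,'w6')
for o in ['latch_tip','moulding','latch_pivot']:
    print(o,[(np.round(fix(d['centre']),1).tolist(),round(d['confidence'],2)) for d in spot_point(o,im)])
```

```text
now fix [143.3   2.  194.5] move [-6.6 -0.6  4.6] turn [ 0.001  0.008 -0.   ] F [0.9 0.5 0.2] w 0.004529964690057483 t 15.7
latch_tip [([10.7, 6.2, 113.2], 0.74)]
moulding [([14.4, 1.6, 8.2], 0.9)]
latch_pivot [([55.5, 1.3, 60.0], 0.68)]
```

View pics/w6.png

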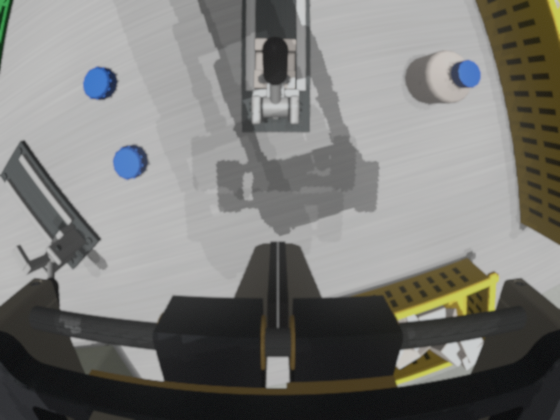

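The handle at (275,60) now leans back toward -x, and its tip measures x≈+11, z 113 (latched is +14, 114). I'll rise clear and take a last look.

Request:
jog_arm(
  series=[
    [-1, -15, 0, -30, 0, 0, 0],
    [-1, -30, 0, -60, 0, 0, 0],
    [-1, -40, 0, -80, 0, 0, 0],
    [-1, -40, 0, -80, 0, 0, 0],
    [-1, -40, 0, -80, 0, 0, 0],
    [-1, -40, 0, -80, 0, 0, 0],
    [-1, -40, 0, -80, 0, 0, 0],
    [-1, -40, 0, -80, 0, 0, 0],
    [-1, -40, 0, -80, 0, 0, 0],
    [-1, -40, 0, -80, 0, 0, 0],
  ],
)

```text
clock: 17.15
eef_pos: [0.6691, 0.1518, 0.2674]
tool_rot: [-0.003, 0.141, 0.99, -0.001]
wrist_force: [0.0, 0.9, 0.0]
gripper_width: 0.001
```

Run:
```python
from h import *
print(read_state()['wrist_force'],read_state()['clock'])
im=get_image('wrist'); save(im,'w7')
a=cv2.resize(im['pixels'][0:150,190:360,::-1],None,fx=4,fy=4,interpolation=cv2.INTER_CUBIC)
cv2.imwrite('pics/w7c.png',a)
for c in ['wrist','top','scene']:
  if c!='wrist': im=get_image(c); save(im,c+'7')
  for o in ['latch_tip','moulding','cap_a','bowl','bottle','screwdriver','jar']:
    print(c,o,[(np.round(d['centre'],3).tolist(),np.round(fix(d['centre']),0).tolist() if o in('latch_tip','moulding') else '',round(d['confidence'],2)) for d in spot_point(o,im)])
```

```text
[0.01388063 0.86142516 0.00598665] 17.15
wrist latch_tip [([0.512, 0.196, 0.112], [14.0, 0.0, 112.0], 0.86), ([0.575, -0.154, -0.002], [173.0, -319.0, -2.0], 0.67)]
wrist moulding [([0.512, 0.196, 0.007], [14.0, -0.0, 7.0], 0.68)]
wrist cap_a [([0.552, 0.002, 0.0], '', 0.78), ([0.456, -0.001, -0.001], '', 0.71), ([0.558, 0.362, -0.006], '', 0.48), ([0.803, -0.023, -0.004], '', 0.27)]
wrist bowl []
wrist bottle [([0.561, 0.363, -0.006], '', 0.83)]
wrist screwdriver []
wrist jar [([0.805, -0.022, -0.003], '', 0.96)]
top latch_tip [([0.332, 0.356, 0.112], [-203.0, 103.0, 111.0], 0.65), ([0.408, -0.243, 0.118], [38.0, -451.0, 118.0], 0.64)]
top moulding []
top cap_a [([0.674, -0.113, 0.114], '', 0.75), ([0.561, 0.004, -0.002], '', 0.47), ([0.452, -0.005, -0.001], '', 0.44)]
top bowl [([0.479, -0.353, 0.003], '', 0.78), ([0.805, -0.019, -0.0], '', 0.28)]
top bottle [([0.565, 0.359, 0.0], '', 0.63)]
top screwdriver [([0.602, -0.377, 0.001], '', 0.77)]
top jar [([0.807, -0.021, 0.0], '', 0.56)]
scene latch_tip [([0.413, -0.246, 0.111], [44.0, -451.0, 111.0], 0.6), ([0.511, 0.198, 0.113], [14.0, 2.0, 113.0], 0.5), ([0.326, 0.353, 0.114], [-208.0, 98.0, 114.0], 0.41)]
scene moulding [([0.508, 0.196, 0.01], [11.0, -1.0, 10.0], 0.39)]
scene cap_a [([0.451, -0.005, 0.001], '', 0.43), ([0.556, 0.003, -0.001], '', 0.42)]
scene bowl [([0.481, -0.351, -0.0], '', 0.58)]
scene bottle [([0.565, 0.362, -0.004], '', 0.88), ([0.572, -0.156, 0.001], '', 0.51)]
scene screwdriver [([0.6, -0.378, -0.004], '', 0.81)]
scene jar [([0.809, -0.021, -0.002], '', 0.91), ([0.561, 0.364, -0.0], '', 0.57)]
```

View pics/w7c.png

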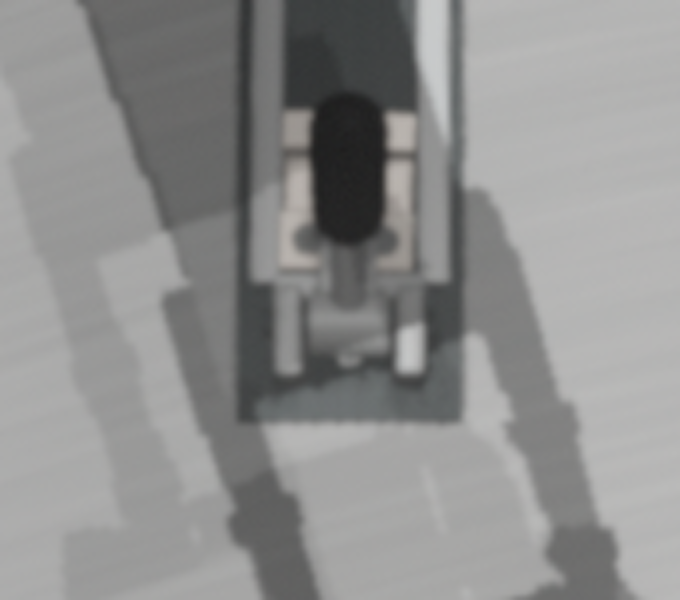

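View pics/scene7.png

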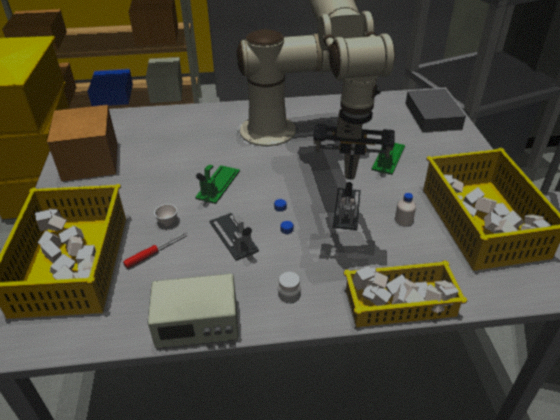

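The pictures show the moulding against the stop and the latch handle over it. The spare latch is still open, and the caps, bottle, bowl, jar and screwdriver are where they were.

```bash
python3 -c "
from workcell import *
print(finish_job())"
```

```text
the job is handed in; nothing more can be done
None
```

The moulding is home against the end stop, the loaded fixture's latch is flipped and holding it, and I handed the job in at about 17.4 s of the 48 s allowed.

- **Moulding:** I pushed it along the channel with the shut fingertips until it stopped moving, at about 10 N. Afterwards the wrist camera put its origin at x +14 to +16 mm (home is +15).
- **Latch:** I pushed the handle past dead centre from behind, and it snapped down. Its tip measured x +14, z 112 to 113 mm (latched is +14, 114).
- **Everything else:** The spare fixture's latch still looks open. The caps, bowl, bottle, jar and screwdriver measure where they were, within the networks' accuracy. The gripper ended about 0.27 m up, clear of everything, with a wrist force under 1 N.

**Checks that disagreed or missed:**
- The scene camera put the moulding at x +11 mm, with a low confidence of 0.39. I went by the wrist view, which shows it flush against the stop.
- The top camera found neither the moulding nor the loaded latch in its last picture.
- One latch-tip reading before the last was 3 mm short in x.

**One slip:** I first moved the wrong way at the handle because of a sign error. That move was through free air and touched nothing.

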